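Hang the dipped beaker on the balanced drip arm

TASK

Take the carrier that holds the tall beaker by its wooden grip and hang it by its crossbar in the seat at the end of the spring-balanced drip arm. Go down with the arm as it sinks, and let go only once the arm carries the weight and has settled, so that it neither drops nor springs when released; the carrier must end up hanging still and upright. Leave the carrier with the shallow bowl standing where it is.

Things in the scene. Friction and masses are not known exactly. Their poses are not given: they have to be found in the camera images.
- beaker_grip (a point): Centre of the beaker carrier's wooden grip: upright stick 18x18 mm, 50 tall, 203 above the carrier's underside, z up. Crossbar along y: steel, 8 thick, 94 long, centre 43 below this point; under it a window 86 wide, 76 high down to the beaker's rim (beaker 62 across). Base 104 across. Rigid, about 0.45 kg, same after a half turn. Bring the window over the seat from beyond the arm's free end.
- hook_seat (a point): Middle of the floor of the trough at the drip arm's free end. x along the arm to its pivot 240 mm away, y across (crossbar lies along y), z up, leaning 0.12 rad unloaded. Trough 36 along the arm between lips 14 high, 30 across, 8 thick. Starts 245 above the table (post as tall); the damped spring lets it sink 44 to 62 under the beaker carrier, which then hangs clear of the dish below.
- bowl_grip (a point): Centre of the wooden grip of the other carrier: same size and make, but it holds a shallow bowl (82 mm across, rim 38 mm above the underside). To be left where it stands.
Mind the look-alikes: they are no part of the job. Leave any orange, purple or yellow look-alike of the part that bears beaker_grip alone.

How it is judged:
On the way:
1. the crossbar lies in the seat and the arm has sunk and come to rest under the carrier while the gripper still has hold of it (horizontal distance between beaker_grip and hook_seat below 0.03 m and distance between beaker_grip and hook_seat between 0.035 and 0.065 m and contact force between the fingers and beaker_carrier above 0.3 N and distance of hook_seat from where it was at the start of the episode above 0.035 m and angular speed of balance_arm below 0.06 rad/s), for 0.2 s.
At the end, for the whole second after the job is handed in: The beaker carrier hangs in the arm's seat: grip within 30 mm of the seat's middle seen from above and 35 to 65 mm from it in all, upright within 0.2 rad; seat sunk by more than 35 mm; arm below 0.1 rad/s and carrier below 0.05 m/s (horizontal distance between beaker_grip and hook_seat below 0.03 m and distance between beaker_grip and hook_seat between 0.035 and 0.065 m and angle between beaker_grip's own z axis and vertical below 0.2 rad and linear speed of beaker_carrier below 0.05 m/s and distance of hook_seat from where it was at the start of the episode above 0.035 m and angular speed of balance_arm below 0.1 rad/s); the robot touches nothing.
It fails at once if the arm drops or swings freely (faster than 0.45 rad/s) while the gripper is not holding the beaker carrier (angular speed of balance_arm above 0.45 rad/s and contact force between the fingers and beaker_carrier below 0.1 N).
It fails at once if the bowl carrier is moved (its grip shifts by more than 25 mm) (distance of bowl_grip from where it was at the start of the episode above 0.025 m).
It also fails if it takes over 61 s, if anything falls off the work surface, if the arm or the gripper's body presses on something with over 40 N, if the wrist force passes 120 N, or if a joint passes its speed limit or range.

ROBOT

A 6-joint arm with a two-finger parallel gripper is mounted at the origin on the work surface. World frame = base frame: x ahead of the robot, y to its left, z up, the work surface at z = 0. Lengths are in m, angles in rad, forces in N, time in s.
With the tool pointing down it reaches from about 0.25 to 0.725 m from the base axis. Payload 4 kg.
Tool frame: the origin (TCP) lies on the front face of the gripper's body, between the roots of the fingers; the fingertips stand 73 mm ahead of it and the grasp point (between the pads) lies 54 mm ahead of it; z points along the fingers, y is the direction in which the jaws open and shut (so a half turn about z gives the same grasp; the last joint's range is limited). The gripper opens to 85 mm and grips with 20 to 120 N. Pads are 22 mm wide; open, the fingers measure 114 mm over their backs; the gripper's body (76 mm by 85 mm) begins 54 mm behind the grasp point. The pads swing forward as they close: fully open they stand 13 mm farther back than shut.
Start: joints at [1.139, 0.241, 0.005, 1.335, 0, 1.571], TCP at [0.209, 0.454, 0.304] pointing down, gripper open.
Joint ranges: [-2.72, 2.72], [-1.05, 1.87], [-1.09, 1.28], [-1.99, 2.15], [-1.42, 1.44], [-3.14, 3.14]. Speed limits (rad/s): [2.79, 2.79, 3.14, 3.14, 3.14, 3.14].

INTERFACE

Orientations are given as a unit quaternion [x, y, z, w].
In Python, from workcell import sensors, camera, order gives the robot as it stands. The module is installed in compiled form; this text tells all that it offers.
- The arm moves only by the shell command python3 -m inch 'ROWS'. ROWS is JSON, one flat list of numbers, 5 for each row, row after row: the opening, from -1 (shut) to 1 (fully open), then the shift along the tool's x, y, z in mm, then the turn about the tool's z in units of 6 degrees (1.0 is 6 degrees). A call has 1 to 8 rows; each row is the pose to reach, as a shift and turn from the pose commanded when the call began, along the tool's axes at that moment; what a row does not reach only later rows make up. A row lasts 1/10 s, in which the tool goes at most 50 mm and 8.59 degrees, less where a joint would pass 70% of its speed; a pose out of reach is approached as far as the arm can. A call with a gripper value outside its range is refused whole. The fingers move at their own pace and stop on an object; the grip force is fixed at half the most. Time passes only in rows, so rows that repeat a pose let the fingers close. It gives the time, the measured TCP pose, the force and the opening at its end, in the units of the state.
- sensors.get_obs(): the state, without advancing time (a new reading comes with each control period).
- camera(name): name is "scene" or "top" or "wrist"; returns a dict with "pixels" (480x640x3 uint8, red, green, blue), "intrinsics" (3x3 intrinsics, pixels), "k1" (the pictures are not rectified: a ray, as slopes to the right and down, at radius r is drawn at 1 + k1 r^2 times it, then the intrinsics apply), "extrinsics" (4x4, takes a point from camera to world coordinates). Camera axes: x right, y down, z forward; pixel columns grow to the right and rows downward; lengths in m; the calibration is good to about 2 mm. A picture is of the moment at which its call begins. There is no depth.
- order.job_done(): hands the job in, once; it reports no verdict.
The state is a dict: "clock": time; "joint_pos": joint angles; "joint_vel": joint speeds; "tau": joint torques, N m; "eef_pos": TCP position; "tool_rot": TCP orientation; "ft_force": force on the tool from outside, world axes, zero at the start; "ft_torque": the same for the moment, N m; "grip_width": finger opening in m.
Only numpy, scipy, OpenCV 4.12 (cv2) and the standard library are available. Lean on these libraries where they do the work, as an engineer would, in place of code of your own. Each camera call takes 0.05 s, during which the arm holds its last target.

## Working session

There is one attempt and no reset: what is moved stays moved. The work goes in short steps, Python scripts to look and compute and a shell command to move; the robot and the scene stay as the last step left them, time stands still between calls to the robot, and variables do not carry over. Pictures are saved under pics/ and viewed, and the job is handed in when it is done.

```bash
mkdir -p pics; python3 - <<'E'
from workcell import sensors,camera
import cv2,numpy as np
o=sensors.get_obs()
for k,v in o.items(): print(k,np.round(v,3))
for n in["scene","top","wrist"]:
    c=camera(n); cv2.imwrite(f"pics/{n}0.png",c["pixels"][:,:,::-1]); print(n,np.round(c["intrinsics"],1).tolist(),c["k1"],np.round(c["extrinsics"],3).tolist())
E
```

```text
clock 0.0
joint_pos [ 1.139  0.241  0.004  1.335 -0.     1.571]
joint_vel [ 0.    -0.001 -0.001 -0.     0.    -0.001]
tau [ 1.0000e-03 -3.7232e+01  2.5241e+01  1.7000e-02  0.0000e+00 -0.0000e+00]
eef_pos [0.209 0.454 0.303]
tool_rot [ 0.214  0.977 -0.001 -0.   ]
ft_force [-0.315 -0.45  -0.154]
ft_torque [-0.036 -0.058 -0.02 ]
grip_width 0.085
scene [[453.7, 0.0, 319.7], [0.0, 453.7, 240.2], [0.0, 0.0, 1.0]] -0.004862464145219655 [[-0.173, 0.761, -0.626, 0.98], [0.985, 0.144, -0.098, -0.016], [0.016, -0.633, -0.774, 0.789], [0.0, 0.0, 0.0, 1.0]]
top [[599.4, 0.0, 324.7], [0.0, 599.4, 244.6], [0.0, 0.0, 1.0]] -0.1480223892884899 [[-0.011, -0.985, 0.175, 0.266], [-1.0, 0.009, -0.011, -0.067], [0.009, -0.175, -0.985, 1.202], [0.0, 0.0, 0.0, 1.0]]
wrist [[338.8, 0.0, 317.3], [0.0, 338.8, 240.5], [0.0, 0.0, 1.0]] -0.019733960842182853 [[0.42, 0.862, 0.283, 0.136], [0.908, -0.399, -0.132, 0.487], [-0.001, 0.313, -0.95, 0.374], [0.0, 0.0, 0.0, 1.0]]
```

View pics/scene0.png

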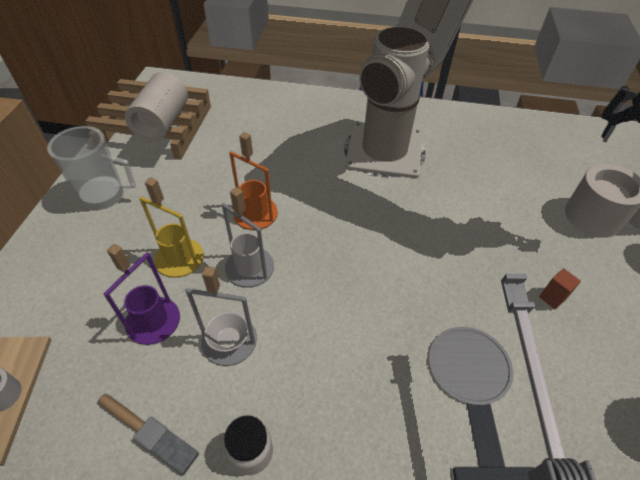

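View pics/top0.png

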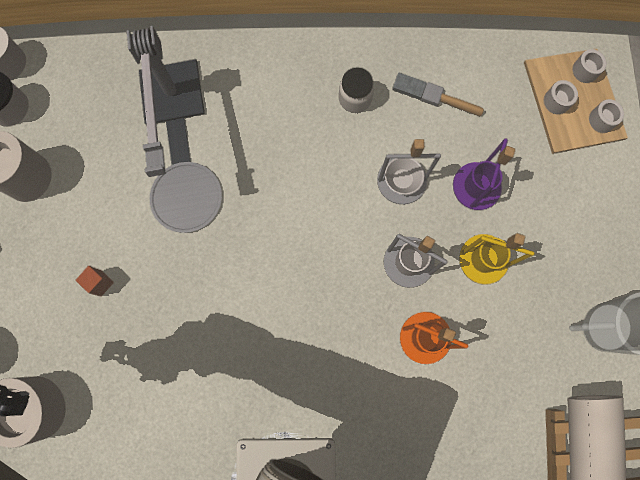

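View pics/wrist0.png

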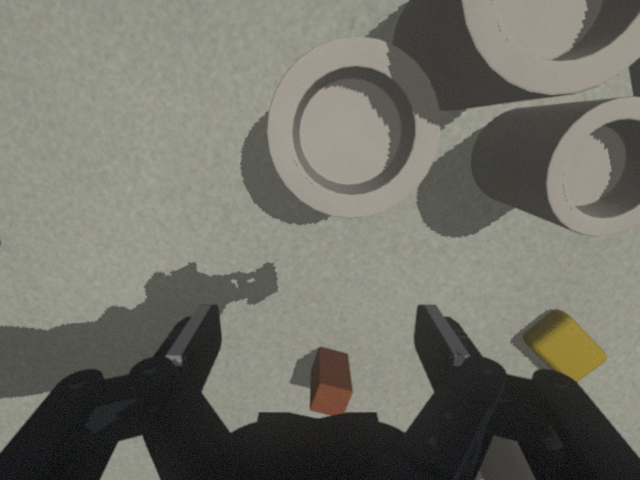

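```bash
cat >h.py <<'E'
import cv2,numpy as np
from workcell import sensors,camera
def ray(c,u,v):
    K=c["intrinsics"]; d=np.array([c["k1"],0,0,0,0.])
    p=cv2.undistortPoints(np.array([[[u,v]]],float),K,d)[0,0]
    E=c["extrinsics"]; return E[:3,3],E[:3,:3]@np.array([p[0],p[1],1])
def plane(c,u,v,z):
    o,d=ray(c,u,v); return o+d*(z-o[2])/d[2]
def tri(c1,p1,c2,p2):
    o1,d1=ray(c1,*p1);o2,d2=ray(c2,*p2)
    s=np.linalg.lstsq(np.c_[d1,-d2],o2-o1,rcond=None)[0]
    a=o1+d1*s[0];b=o2+d2*s[1]; return (a+b)/2,np.linalg.norm(a-b)
def proj(c,P):
    E=c["extrinsics"];R=E[:3,:3].T;t=-R@E[:3,3]
    return cv2.projectPoints(np.array([P],float),cv2.Rodrigues(R)[0],t,c["intrinsics"],np.array([c["k1"],0,0,0,0.]))[0].reshape(2)
def crop(c,name,x0,y0,w,h,s):
    im=c["pixels"][y0:y0+h,x0:x0+w,::-1]; cv2.imwrite("pics/"+name,cv2.resize(im,None,fx=s,fy=s,interpolation=cv2.INTER_CUBIC))
E
python3 - <<'E'
from h import *
s=camera("scene");t=camera("top")
crop(s,"c1.png",90,130,200,150,4) if 0 else crop(s,"c1.png",180,180,120,190,3)
crop(t,"c2.png",360,120,200,150,4)
crop(s,"c3.png",480,255,120,150,4)
crop(t,"c4.png",110,20,140,150,4)
E
```

```text
(no output)
```

View pics/c1.png

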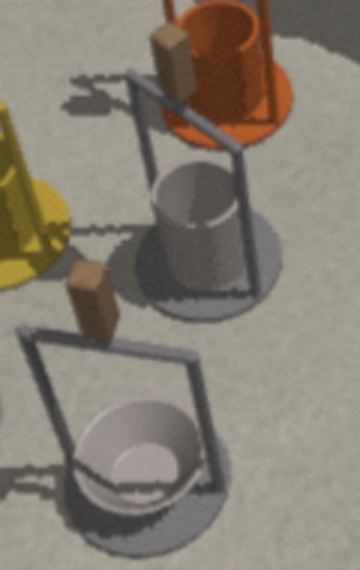

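View pics/c2.png

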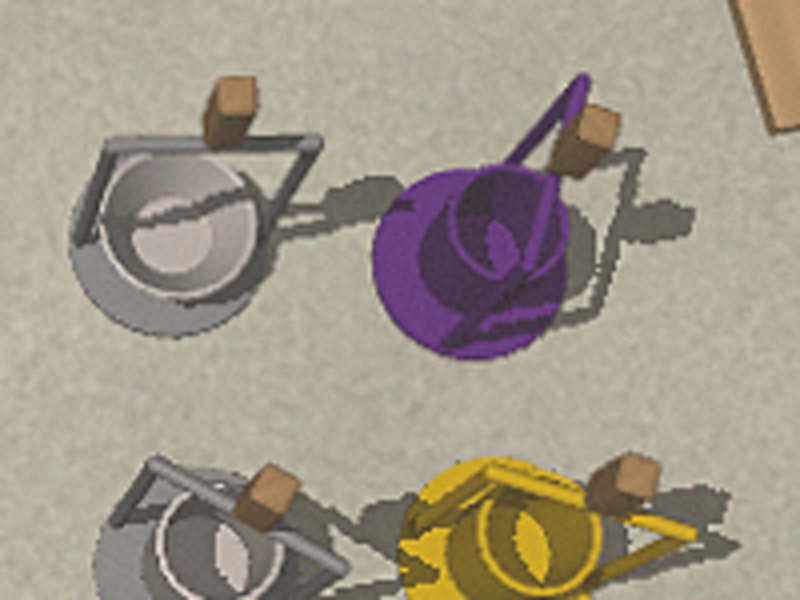

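View pics/c3.png

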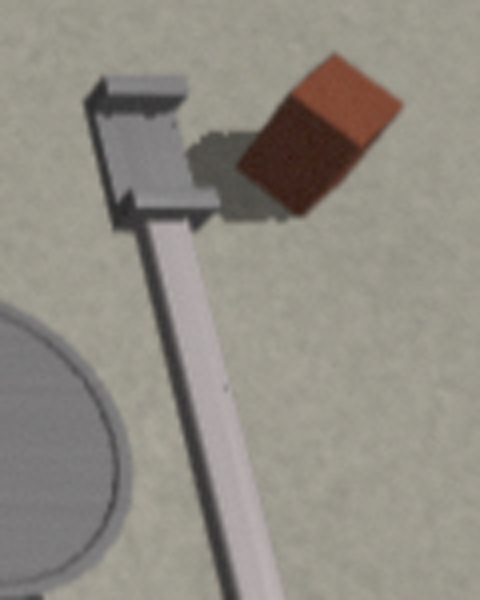

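View pics/c4.png

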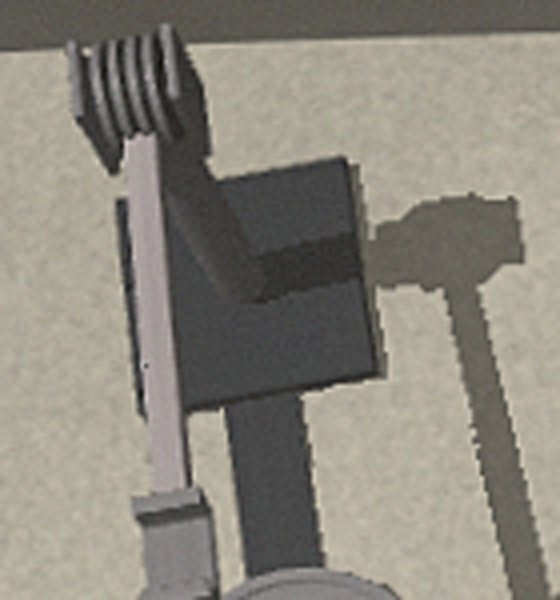

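```bash
python3 - <<'E'
from h import *
s=camera("scene");t=camera("top")
crop(t,"c5.png",120,125,80,70,8)
crop(s,"c6.png",495,265,50,60,10)
print("grip",tri(s,(237.3,193),t,(428.5,241.5)),plane(s,237.3,193,.228),plane(t,428.5,241.5,.228))
a=tri(s,(223.3,204.3),t,(398.7,235));b=tri(s,(260.7,230),t,(446,262.5));print("bar",a,b,(a[0]+b[0])/2,np.linalg.norm(a[0]-b[0]))
print("bowl",plane(t,360+238/4,120+90/4,.228)); print("yellow",plane(t,360+637/4,120+468/4,.228)); print("orange",plane(t,450,330,.228));print("purple",plane(t,360+600/4,120+120/4,.228))
E
```

```text
grip (array([ 0.443547  , -0.24974021,  0.22201306]), np.float64(0.003549916138543582)) [ 0.44924319 -0.2454296   0.228     ] [ 0.44286397 -0.25038583  0.228     ]
bar (array([ 0.46603122, -0.23348933,  0.21611621]), np.float64(0.06364113024986348)) (array([ 0.42023694, -0.26316245,  0.10568982]), np.float64(0.08160563059923619)) [ 0.44313408 -0.24832589  0.16090301] 0.12317304268722726
bowl [ 0.61593083 -0.24272563  0.228     ]
yellow [ 0.44918986 -0.40602309  0.228     ]
orange [ 0.29616217 -0.2802422   0.228     ]
purple [ 0.60301342 -0.40133449  0.228     ]
```

View pics/c5.png

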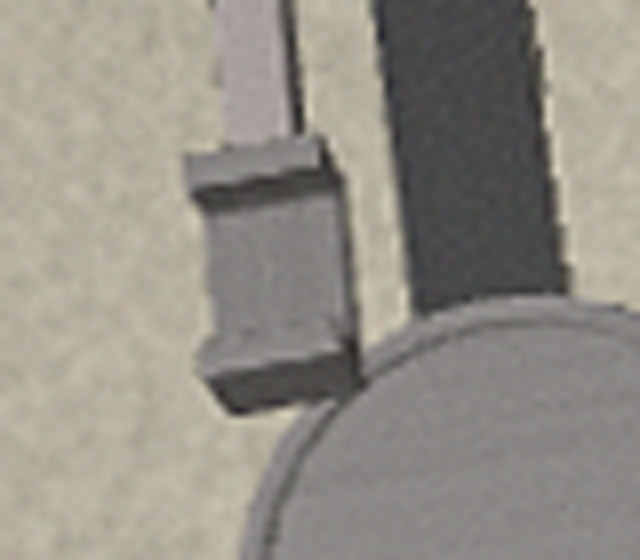

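View pics/c6.png

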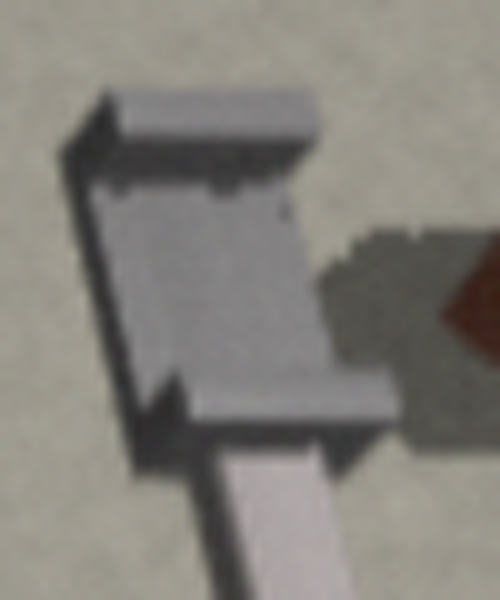

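```bash
python3 - <<'E'
from h import *
s=camera("scene");t=camera("top")
a=tri(s,(223.3,204.3),t,(446,262.5));b=tri(s,(260.7,230),t,(398.7,235));print("bar",a,b,(a[0]+b[0])/2,np.linalg.norm(a[0]-b[0]))
d=b[0]-a[0];print("yaw bar",np.degrees(np.arctan2(d[1],d[0])))
p=plane(t,398.7,235,.164);q=plane(t,446,262.5,.164);print(p,q,np.degrees(np.arctan2(*(p-q)[1::-1])),np.linalg.norm(p-q))
g=tri(s,(495+21.6,265+11.5),t,(120+280/8,125+360/8));f=tri(s,(495+29.2,265+39.7),t,(120+260/8,125+165/8))
print("lips",g,f,(g[0]+f[0])/2); d=f[0]-g[0];print(np.degrees(np.arctan2(d[1],d[0])),np.linalg.norm(d),d)
# pivot
pv=plane(t,110+145/4,20+140/4,.245);m=(g[0]+f[0])/2;e=pv-m;print("pivot-ish",pv,np.degrees(np.arctan2(e[1],e[0])),np.linalg.norm(e[:2]))
# arm edge dirs in lips across
for c,u,v in((s,[506,274.2],[526.8,274.2]),(s,[513,302.5],[534.5,302.2]),(t,[143.5,144.4],[160,142.2]),(t,[145,169.4],[163.1,166.9])):
  z=.26;p=plane(c,*u,z);q=plane(c,*v,z);print(np.degrees(np.arctan2(*(p-q)[1::-1])),np.linalg.norm(p-q))
print("dish",plane(t,187,197,.0))
E
```

```text
bar (array([ 0.41724001, -0.29257429,  0.1578647 ]), np.float64(0.0017395944814979692)) (array([ 0.46720439, -0.20774582,  0.15844724]), np.float64(0.0054497337873855856)) [ 0.4422222  -0.25016005  0.15815597] 0.09845124923881096
yaw bar 59.50170883756111
[ 0.46664753 -0.20969743  0.164     ] [ 0.41655674 -0.29211491  0.164     ] 58.710060880715396 0.0964454648264757
lips (array([0.5632481 , 0.20498358, 0.25538613]), np.float64(0.004197468695474035)) (array([0.60737326, 0.21238895, 0.25177571]), np.float64(0.003908957488968388)) [0.58531068 0.20868626 0.25358092]
9.526958363123253 0.04488768825606228 [ 0.04412516  0.00740536 -0.00361042]
pivot-ish [0.77968355 0.23415074 0.245     ] 7.463720201931692 0.19603380102056528
-79.42412666037731 0.030089426105472165
-78.60603208879124 0.029826244534163784
96.54405655276781 0.02820921772877192
96.95891751315938 0.030642376286980348
dish [0.58299185 0.20492237 0.        ]
```

```bash
cat >>h.py <<'E'
from scipy.spatial.transform import Rotation as Ro
def go(P,yaw_y):
    o=sensors.get_obs();R=Ro.from_quat(o["tool_rot"]).as_matrix()
    d=R.T@(np.array(P)-o["eef_pos"])*1000
    y=np.degrees(np.arctan2(R[1,1],R[0,1])); t=-(yaw_y-y); t=(t+90)%180-90 if abs(t)>180 else t
    print("t",round(o["clock"],2),"tcp",np.round(o["eef_pos"],4),"yaw",round(y,2),"tilt",np.round(R[:,2],3),"F",np.round(o["ft_force"],1),"w",round(o["grip_width"],4),"j",np.round(o["joint_pos"],2)); print("shift mm",np.round(d,1),"turn units",round(t/6,2))
E
python3 -m inch '[1,-20,-20,-40,0.5, 1,-55,-57,-70,1.5, 1,-88,-93,-70,2.7, 1,-121,-129,-70,3.9, 1,-154,-165,-70,5.1, 1,-187,-200,-70,6.3, 1,-220,-235,-70,7.5, 1,-254,-270,-70,8.5]'; python3 -c "
from h import *
go([.445,-.249,.373],-31)"
```

```text
clock: 1.25
eef_pos: [0.3269, 0.1007, 0.3743]
tool_rot: [0.615, 0.788, 0.001, 0.0]
ft_force: [1.3, 0.0, 0.4]
grip_width: 0.0854
t 1.25 tcp [0.3269 0.1007 0.3743] yaw 14.03 tilt [ 0.002  0.001 -1.   ] F [1.3 0.  0.4] w 0.0854 j [ 0.3  -0.1  -0.18  1.48  0.    1.62]
shift mm [-367.9   29.7    1.3] turn units 7.51
```

```bash
python3 -m inch '[1,-48,4,0,1, 1,-96,8,0,2, 1,-144,12,0,3, 1,-192,16,0,4, 1,-240,20,0,5, 1,-288,24,0,6, 1,-330,28,0,7, 1,-368,30,1,7.5]'; python3 -m inch '[1,0,0,0,0]'; python3 -c "
from h import *
go([.445,-.249,.373],-31)
c=camera('wrist');cv2.imwrite('pics/w1.png',c['pixels'][:,:,::-1])
print(proj(c,[.445,-.249,.228]))"
```

```text
clock: 2.05
eef_pos: [0.447, -0.249, 0.3729]
tool_rot: [0.87, 0.493, 0.0, 0.0]
ft_force: [-0.4, 0.8, -0.1]
grip_width: 0.0853
clock: 2.15
eef_pos: [0.4474, -0.2506, 0.3714]
tool_rot: [0.871, 0.492, -0.001, 0.0]
ft_force: [-0.8, 0.0, 0.2]
grip_width: 0.0856
t 2.15 tcp [ 0.4474 -0.2506  0.3714] yaw -31.06 tilt [-0.001 -0.001 -1.   ] F [-0.8  0.   0.2] w 0.0856 j [-0.51  0.25  0.19  1.51 -0.    1.6 ]
shift mm [ 0.1 -2.9 -1.6] turn units -0.01
[313.19319385 253.52602987]
```

View pics/w1.png

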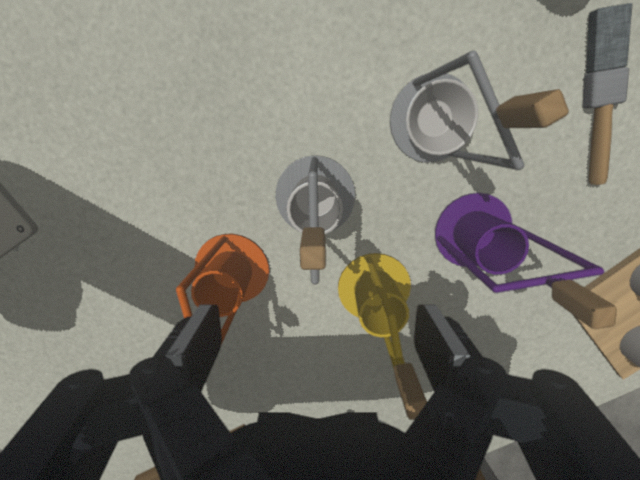

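```bash
python3 -c "
from h import *
c=camera('wrist');crop(c,'w2.png',270,140,90,150,4)"
```

```text
(no output)
```

View pics/w2.png

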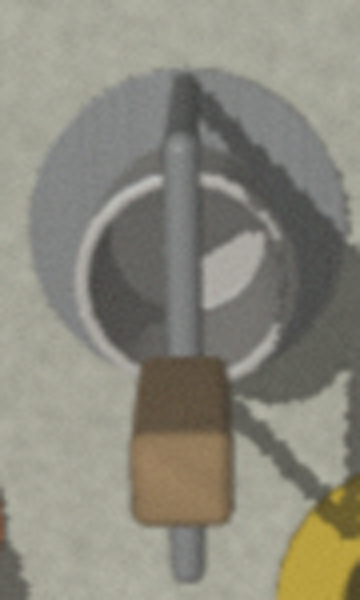

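```bash
python3 -c "
from h import *
c=camera('wrist');p=plane(c,315.3,259.3,.228);print(p)
a=plane(c,270+180/4,140+140/4,.164);b=plane(c,270+187/4,140+580/4,.164);print(a,b,(a+b)/2,np.linalg.norm(a-b),np.degrees(np.arctan2(*(a-b)[1::-1])))
go([p[0],p[1],.26],-31)"
```

```text
[ 0.44284349 -0.24994328  0.228     ]
[ 0.46731369 -0.20779106  0.164     ] [ 0.41777397 -0.29322819  0.164     ] [ 0.44254383 -0.25050962  0.164     ] 0.09876075491934035 59.893201746064314
t 2.3 tcp [ 0.4463 -0.2464  0.3726] yaw -30.74 tilt [-0.001  0.001 -1.   ] F [-0.5  0.2  0.3] w 0.0851 j [-0.5   0.24  0.19  1.51  0.    1.6 ]
shift mm [ -4.9  -1.  112.6] turn units 0.04
```

```bash
python3 -m inch '[1,-3,-3,20,0, 1,-3,-3,50,0, 1,-3,-3,80,0, 1,-3,-3,100,0, 1,-3,-3,110,0, 1,-3,-3,113,0, 1,-3,-3,113,0]'; python3 -c "
from h import *
go([.443,-.25,.26],-31)
c=camera('wrist');cv2.imwrite('pics/w3.png',c['pixels'][:,:,::-1])
c=camera('scene');crop(c,'s3.png',160,130,160,150,4)"
```

```text
clock: 3.0
eef_pos: [0.4428, -0.2472, 0.2607]
tool_rot: [0.869, 0.495, 0.0, 0.0]
ft_force: [-0.9, 0.2, -0.1]
grip_width: 0.0853
t 3.0 tcp [ 0.4428 -0.2472  0.2607] yaw -30.68 tilt [ 0.001 -0.    -1.   ] F [-0.9  0.2 -0.1] w 0.0853 j [-0.51  0.28 -0.06  1.23  0.    1.6 ]
shift mm [-2.3  1.6  0.7] turn units 0.05
```

View pics/w3.png

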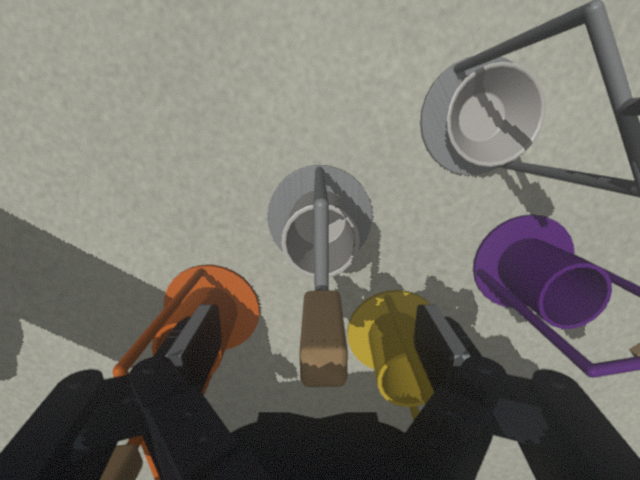

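View pics/s3.png

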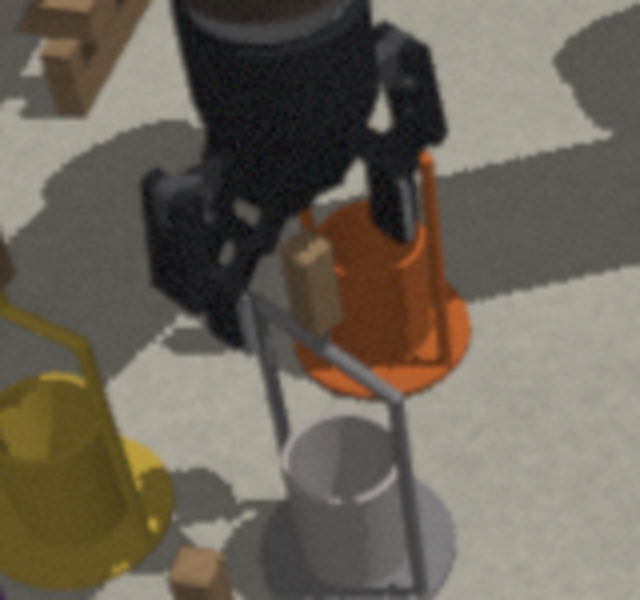

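```bash
python3 -m inch '[-1,0,0,0,0, -1,0,0,0,0, -1,0,0,0,0, -1,0,0,0,0, -1,0,0,0,0, -1,0,0,0,0, -1,0,0,0,0]'; python3 -m inch '[-1,0,0,-8,0, -1,0,0,-20,0, -1,0,0,-35,0, -1,0,0,-50,0, -1,0,0,-60,0]';  python3 -c "
from h import *
go([.443,-.25,.26],-31)
c=camera('scene');crop(c,'s4.png',160,100,160,150,4)"
```

```text
clock: 3.8
eef_pos: [0.4428, -0.2479, 0.26]
tool_rot: [0.869, 0.494, 0.0, 0.0]
ft_force: [0.6, -0.1, -0.3]
grip_width: 0.0172
clock: 4.3
eef_pos: [0.4427, -0.2478, 0.3215]
tool_rot: [0.869, 0.494, 0.0, 0.0]
ft_force: [-0.8, -0.4, -4.2]
grip_width: 0.0173
t 4.3 tcp [ 0.4427 -0.2478  0.3215] yaw -30.74 tilt [ 0.001 -0.    -1.   ] F [-0.8 -0.4 -4.2] w 0.0173 j [-0.51  0.25  0.06  1.38  0.    1.6 ]
shift mm [-1.8  1.4 61.5] turn units 0.04
```

View pics/s4.png

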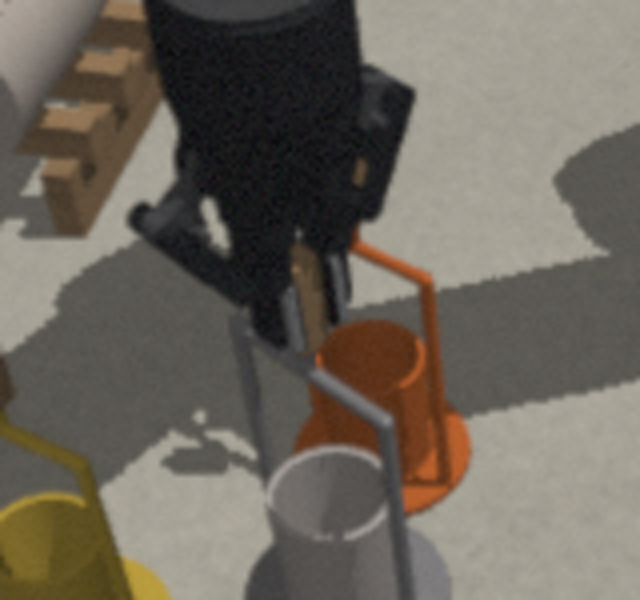

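```bash
python3 -m inch '[-1,5,-3,-30,0, -1,20,-10,-55,-0.3, -1,50,-25,-68,-0.8, -1,80,-40,-68,-1.3, -1,110,-55,-68,-1.8, -1,140,-70,-68,-2.3, -1,170,-85,-68,-2.8, -1,198,-98,-68,-3.3]';  python3 -c "
from h import *
go([.476,.193,.390],8.5)"
```

```text
clock: 5.15
eef_pos: [0.459, -0.0259, 0.3878]
tool_rot: [0.771, 0.637, -0.0, -0.0]
ft_force: [0.1, -0.4, -4.3]
grip_width: 0.0175
t 5.15 tcp [ 0.459  -0.0259  0.3878] yaw -10.8 tilt [-0.001  0.    -1.   ] F [ 0.1 -0.4 -4.3] w 0.0175 j [-0.06  0.14  0.1   1.53  0.    1.7 ]
shift mm [218.2 -24.4  -2.2] turn units -3.22
```

```bash
python3 -m inch '[-1,30,-3,-2,-0.4, -1,60,-7,-2,-0.9, -1,90,-10,-2,-1.3, -1,120,-14,-2,-1.8, -1,150,-17,-2,-2.3, -1,180,-20,-2,-2.8, -1,205,-23,-2,-3.1, -1,218,-24,-2,-3.2]';  python3 -m inch '[-1,0,0,0,0,-1,0,0,0,0]';python3 -c "
from h import *
go([.585,.209,.390],8.5)
for n in('scene','top','wrist'):
  c=camera(n);cv2.imwrite(f'pics/{n}5.png',c['pixels'][:,:,::-1])"
```

```text
clock: 5.95
eef_pos: [0.4771, 0.193, 0.3894]
tool_rot: [0.653, 0.757, -0.0, -0.0]
ft_force: [0.6, -1.0, -4.4]
grip_width: 0.0172
clock: 6.15
eef_pos: [0.4772, 0.1905, 0.3896]
tool_rot: [0.655, 0.756, -0.001, 0.0]
ft_force: [-1.1, 0.5, -4.2]
grip_width: 0.017
t 6.15 tcp [0.4772 0.1905 0.3896] yaw 8.23 tilt [-0.001 -0.001 -1.   ] F [-1.1  0.5 -4.2] w 0.017 j [ 0.38  0.25  0.24  1.56 -0.    1.81]
shift mm [  2.9 109.4  -0.5] turn units -0.04
```

View pics/scene5.png

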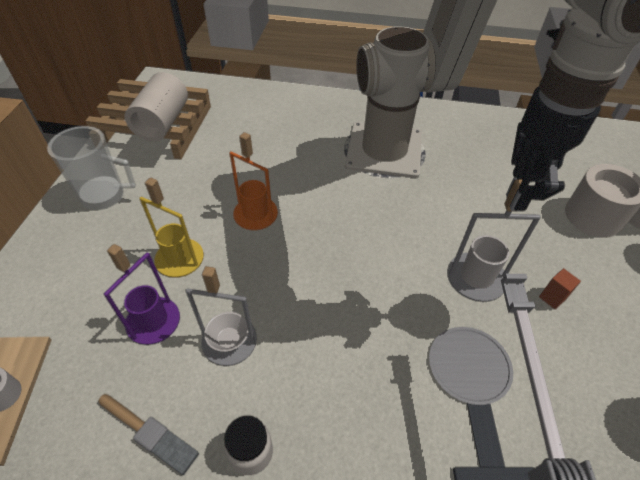

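View pics/top5.png

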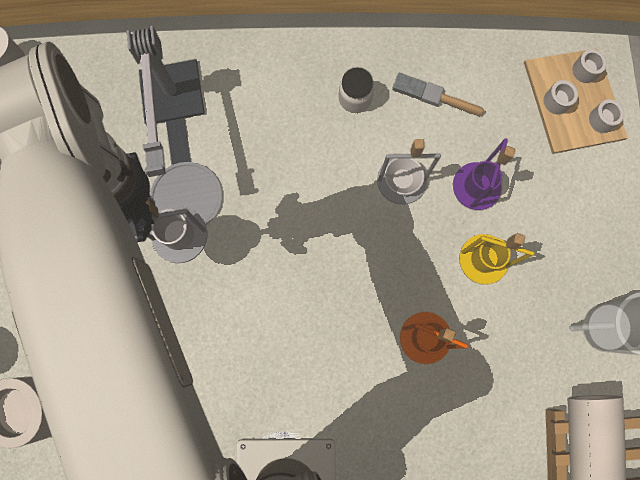

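View pics/wrist5.png

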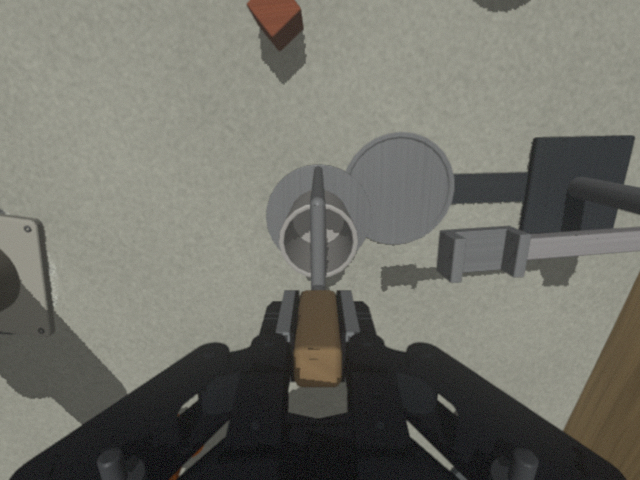

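```bash
python3 -c "
from h import *
c=camera('wrist');crop(c,'w6.png',420,200,140,100,5)"
```

```text
(no output)
```

View pics/w6.png

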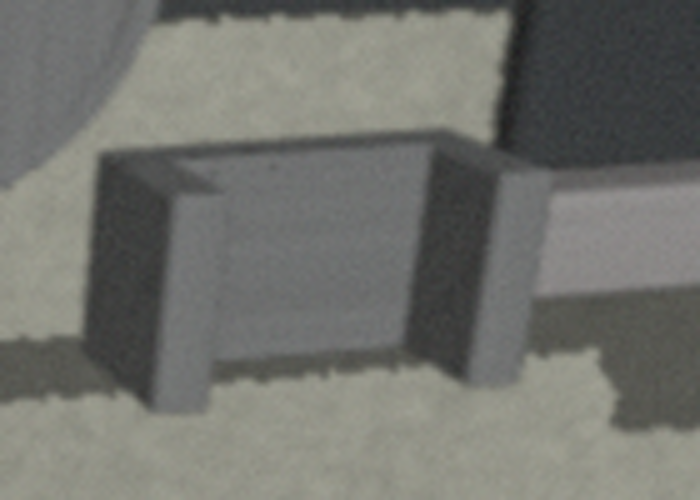

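```bash
python3 -c "
from h import *
c=camera('wrist');s=camera('scene')
a=plane(c,420+189/5,200+302/5,.262);b=plane(c,420+510/5,200+277/5,.257);d=b-a
print(a,b,(a+b)/2,np.degrees(np.arctan2(d[1],d[0])),np.linalg.norm(d))
for p,q in(((198,192),(180,412)),((526,170),(495,384))):
  P=plane(c,420+p[0]/5,200+p[1]/5,.259);Q=plane(c,420+q[0]/5,200+q[1]/5,.259);e=P-Q;print(np.degrees(np.arctan2(e[1],e[0])),np.linalg.norm(e))
print(tri(c,(420+189/5,200+302/5),s,(516.6,276.5)),tri(c,(420+510/5,200+277/5),s,(524.2,304.7)))
m=(a+b)/2
go([m[0],m[1],.390],8.5)
# carrier grip check in scene: project expected
crop(s,'s6.png',430,160,130,150,4)"
```

```text
[0.56500234 0.20364245 0.262     ] [0.60813032 0.21120749 0.257     ] [0.58656633 0.20742497 0.2595    ] 9.948992345061916 0.04407099685693085
101.16172340375566 0.030412932692359347
101.13145086649044 0.02940447587590881
(array([0.56633656, 0.20414035, 0.26044874]), np.float64(0.002306761699209477)) (array([0.60951949, 0.21179447, 0.25577725]), np.float64(0.0021476227301751973))
t 6.45 tcp [0.4774 0.1903 0.3901] yaw 8.17 tilt [ 0. -0. -1.] F [-0.8 -0.2 -4.2] w 0.0173 j [ 0.38  0.25  0.24  1.56 -0.    1.81]
shift mm [1.500e+00 1.105e+02 1.000e-01] turn units -0.05
```

View pics/s6.png

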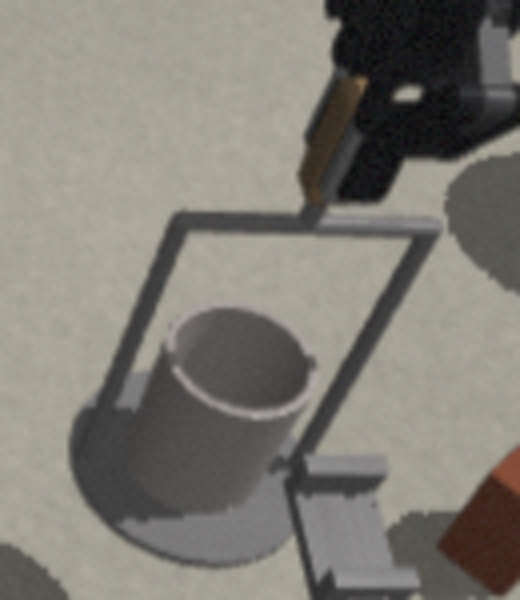

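```bash
python3 -m inch '[-1,0,15,0,-0.1, -1,1,33,0,-0.3, -1,1,52,0,-0.3, -1,1,71,0,-0.3, -1,1,90,0,-0.3, -1,1,103,0,-0.3, -1,1,109,0,-0.3, -1,1,109,0,-0.3]';python3 -c "
from h import *
go([.585,.208,.390],10)
c=camera('scene');crop(c,'s7.png',440,180,130,150,4)
c=camera('wrist');cv2.imwrite('pics/w7.png',c['pixels'][:,:,::-1])"
```

```text
clock: 7.25
eef_pos: [0.5856, 0.2074, 0.3892]
tool_rot: [0.643, 0.766, -0.0, -0.0]
ft_force: [-1.0, 1.0, -4.4]
grip_width: 0.0174
t 7.25 tcp [0.5856 0.2074 0.3892] yaw 10.01 tilt [-0.001 -0.    -1.   ] F [-1.   1.  -4.4] w 0.0174 j [ 0.34  0.49  0.59  1.67 -0.    1.74]
shift mm [ 0.7 -0.5 -0.8] turn units 0.0
```

View pics/s7.png

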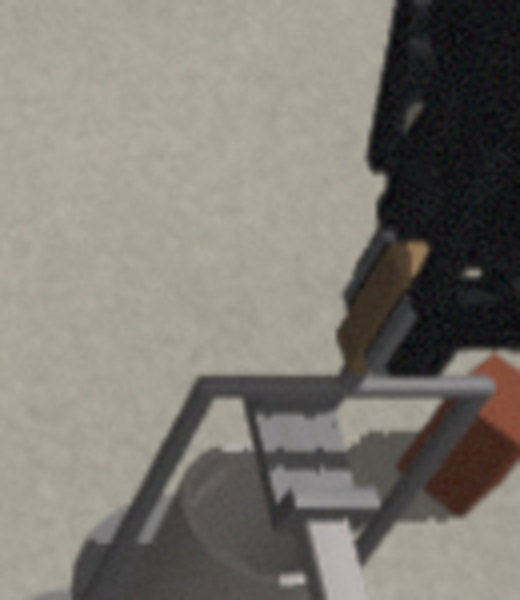

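View pics/w7.png

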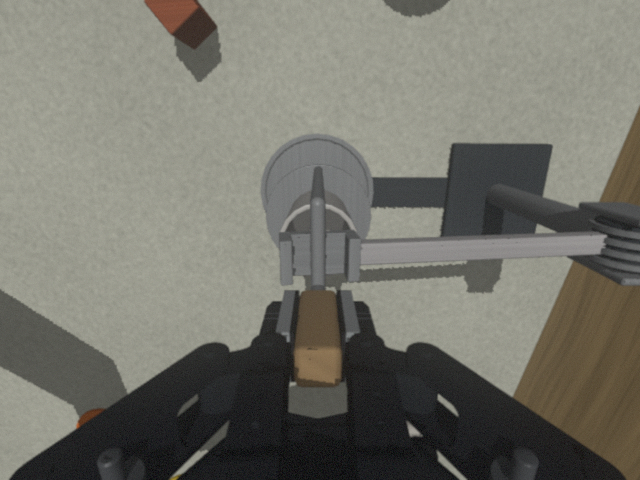

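```bash
python3 -m inch '[-1,0,0,8,0, -1,0,0,16,0, -1,0,0,24,0, -1,0,0,30,0, -1,0,0,34,0, -1,0,0,37,0, -1,0,0,40,0, -1,0,0,43,0]';python3 -m inch '[-1,0,0,4,0, -1,0,0,8,0, -1,0,0,12,0, -1,0,0,16,0,-1,0,0,16,0]'; python3 -c "
from h import *
go([.585,.208,.390],10)
c=camera('scene');crop(c,'s8.png',440,180,130,150,4)
c=camera('wrist');cv2.imwrite('pics/w8.png',c['pixels'][:,:,::-1])"
```

```text
clock: 8.15
eef_pos: [0.5851, 0.2078, 0.347]
tool_rot: [0.642, 0.766, 0.0, 0.0]
ft_force: [0.5, 0.0, -2.7]
grip_width: 0.0172
clock: 8.65
eef_pos: [0.585, 0.2078, 0.3302]
tool_rot: [0.642, 0.766, -0.0, -0.0]
ft_force: [-0.4, 0.2, -1.4]
grip_width: 0.0171
t 8.65 tcp [0.585  0.2078 0.3302] yaw 10.06 tilt [-0.001 -0.    -1.   ] F [-0.4  0.2 -1.4] w 0.0171 j [0.34 0.48 0.43 1.51 0.   1.74]
shift mm [  0.2   0.  -59.8] turn units 0.01
```

View pics/s8.png

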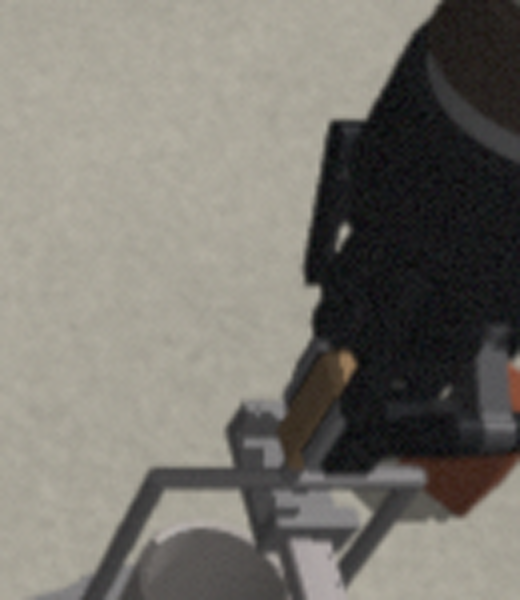

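View pics/w8.png

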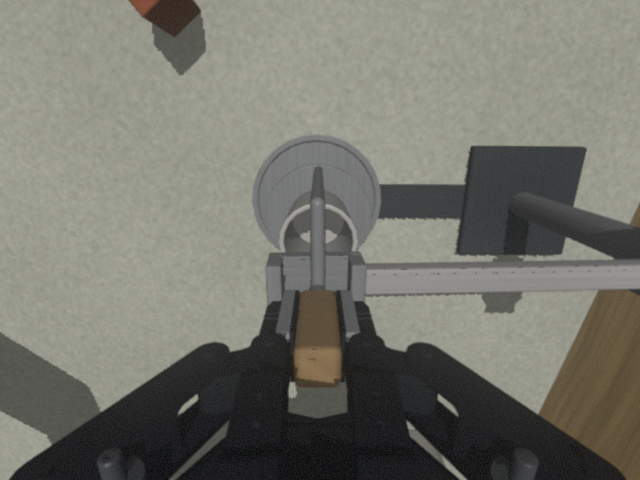

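```bash
python3 -m inch '[-1,0,0,4,0, -1,0,0,8,0, -1,0,0,12,0,-1,0,0,12,0,-1,0,0,12,0,-1,0,0,12,0]'; python3 -m inch '[-1,0,0,3,0, -1,0,0,6,0,-1,0,0,9,0,-1,0,0,9,0,-1,0,0,9,0,-1,0,0,9,0]'
```

```text
clock: 9.35
eef_pos: [0.5852, 0.2078, 0.3191]
tool_rot: [0.642, 0.766, 0.0, 0.0]
ft_force: [-1.1, 0.4, -2.0]
grip_width: 0.0175
clock: 9.95
eef_pos: [0.5853, 0.2078, 0.3101]
tool_rot: [0.642, 0.766, 0.0, 0.0]
ft_force: [1.2, 0.4, -1.1]
grip_width: 0.0176
```

```bash
python3 -m inch '[-1,0,0,2,0, -1,0,0,4,0,-1,0,0,6,0,-1,0,0,6,0,-1,0,0,6,0,-1,0,0,6,0]'; for i in 1 2 3 4 5; do python3 -m inch '[-1,0,0,0,0]' | grep -E "eef|ft_f"; done
```

```text
clock: 10.55
eef_pos: [0.5852, 0.2078, 0.304]
tool_rot: [0.642, 0.766, 0.0, 0.0]
ft_force: [1.5, 0.5, -0.3]
grip_width: 0.0173
eef_pos: [0.5852, 0.2078, 0.304]
ft_force: [2.5, 0.9, -1.6]
eef_pos: [0.5852, 0.2078, 0.304]
ft_force: [2.4, 0.5, 0.5]
eef_pos: [0.5851, 0.2078, 0.304]
ft_force: [1.1, -0.0, 0.3]
eef_pos: [0.5851, 0.2078, 0.3039]
ft_force: [2.2, 0.5, 1.0]
eef_pos: [0.5851, 0.2077, 0.3039]
ft_force: [2.2, 0.4, -0.1]
```

```bash
python3 -c "
from h import *
go([.585,.208,.390],10)
c=camera('scene');crop(c,'s9.png',430,220,150,130,5)
c=camera('wrist');crop(c,'w9.png',220,150,240,180,3)"
```

```text
t 11.05 tcp [0.5851 0.2077 0.3039] yaw 10.05 tilt [-0. -0. -1.] F [ 2.2  0.4 -0.1] w 0.0173 j [ 0.34  0.49  0.37  1.45 -0.    1.74]
shift mm [  0.3  -0.  -86.1] turn units 0.01
```

View pics/s9.png

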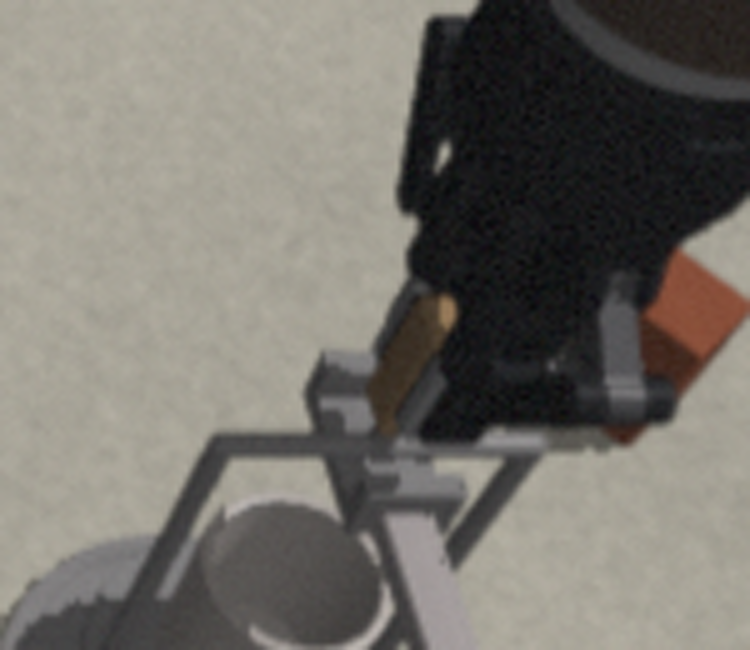

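View pics/w9.png

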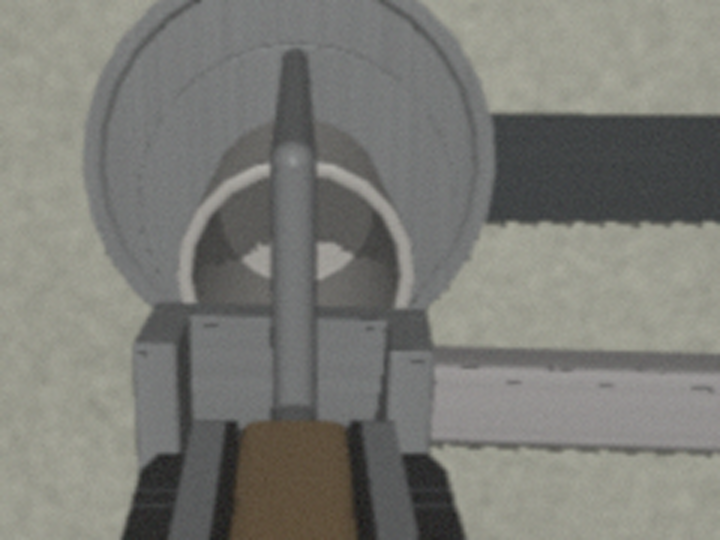

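```bash
python3 -m inch '[-1,0,1,0,0, -1,0,2,1,0,-1,0,2,1,0,-1,0,2,1,0]'; for i in 1 2 3 4 5 6 7; do python3 -m inch '[-1,0,0,0,0]' | grep -E "eef|ft_f"; done; python3 -c "
from h import *
print(sensors.get_obs()['ft_torque'])"
```

```text
clock: 11.55
eef_pos: [0.5861, 0.208, 0.3022]
tool_rot: [0.642, 0.766, -0.001, -0.001]
ft_force: [-3.4, -0.2, -0.8]
grip_width: 0.0172
eef_pos: [0.5865, 0.208, 0.3025]
ft_force: [-2.7, 0.8, -1.0]
eef_pos: [0.5867, 0.2081, 0.3028]
ft_force: [-2.5, -0.0, -0.7]
eef_pos: [0.5869, 0.2081, 0.3029]
ft_force: [-2.8, -0.2, -0.3]
eef_pos: [0.587, 0.2081, 0.3029]
ft_force: [-2.7, -0.7, -0.4]
eef_pos: [0.587, 0.2081, 0.3029]
ft_force: [-3.1, -0.6, -0.3]
eef_pos: [0.587, 0.2081, 0.3029]
ft_force: [-3.7, -0.7, 0.3]
eef_pos: [0.587, 0.2081, 0.3029]
ft_force: [-2.5, -0.1, 0.1]
[-0.15322249  0.69179113 -0.04089991]
```

```bash
python3 -m inch '[-1,0,-0.5,0,0, -1,0,-1,0,0,-1,0,-1,1,0,-1,0,-1,1,0]'; for i in 1 2 3 4 5 6 7 8; do python3 -m inch '[-1,0,0,0,0]' | grep -E "eef|ft_f"; done
```

```text
clock: 12.65
eef_pos: [0.5867, 0.2081, 0.3022]
tool_rot: [0.642, 0.766, 0.001, 0.001]
ft_force: [0.3, 0.1, 0.4]
grip_width: 0.0171
eef_pos: [0.5867, 0.2081, 0.3022]
ft_force: [1.0, 0.2, -0.8]
eef_pos: [0.5867, 0.2081, 0.3022]
ft_force: [1.7, -0.9, 1.2]
eef_pos: [0.5867, 0.208, 0.3022]
ft_force: [1.7, 0.3, -0.3]
eef_pos: [0.5866, 0.208, 0.3022]
ft_force: [3.0, 0.4, 0.2]
eef_pos: [0.5864, 0.208, 0.3021]
ft_force: [3.2, 0.4, 0.4]
eef_pos: [0.5862, 0.208, 0.302]
ft_force: [1.5, 0.4, 1.0]
eef_pos: [0.5861, 0.208, 0.302]
ft_force: [2.2, 0.4, 0.3]
eef_pos: [0.5861, 0.208, 0.3019]
ft_force: [2.5, 0.3, 0.1]
```

```bash
python3 -m inch '[-1,0,0.5,0,0, -1,0,0.5,0,0,-1,0,0.5,0,0]'; for i in 1 2 3 4; do python3 -m inch '[-1,0,0,0,0]' | grep -E "eef|ft_f"; done
```

```text
clock: 13.75
eef_pos: [0.5863, 0.208, 0.3017]
tool_rot: [0.642, 0.766, -0.0, -0.0]
ft_force: [0.5, 0.6, -0.1]
grip_width: 0.0174
eef_pos: [0.5863, 0.208, 0.3017]
ft_force: [0.6, 0.8, -0.6]
eef_pos: [0.5863, 0.208, 0.3018]
ft_force: [0.1, -0.6, -0.6]
eef_pos: [0.5863, 0.208, 0.3017]
ft_force: [-0.5, -0.2, 0.9]
eef_pos: [0.5863, 0.208, 0.3018]
ft_force: [-0.7, -0.1, -0.0]
```

Forces are near zero: release gently.

```bash
python3 -m inch '[-0.55,0,0,0,0, -0.5,0,0,0,0, -0.45,0,0,0,0, -0.4,0,0,0,0, -0.3,0,0,0,0, -0.2,0,0,0,0]'; python3 -c "
from h import *
c=camera('scene');crop(c,'s10.png',430,220,150,130,5)
c=camera('wrist');cv2.imwrite('pics/w10.png',c['pixels'][:,:,::-1])"
```

```text
clock: 14.75
eef_pos: [0.5865, 0.208, 0.3019]
tool_rot: [0.642, 0.766, -0.0, -0.0]
ft_force: [-0.4, -0.2, -1.1]
grip_width: 0.0342
```

View pics/s10.png

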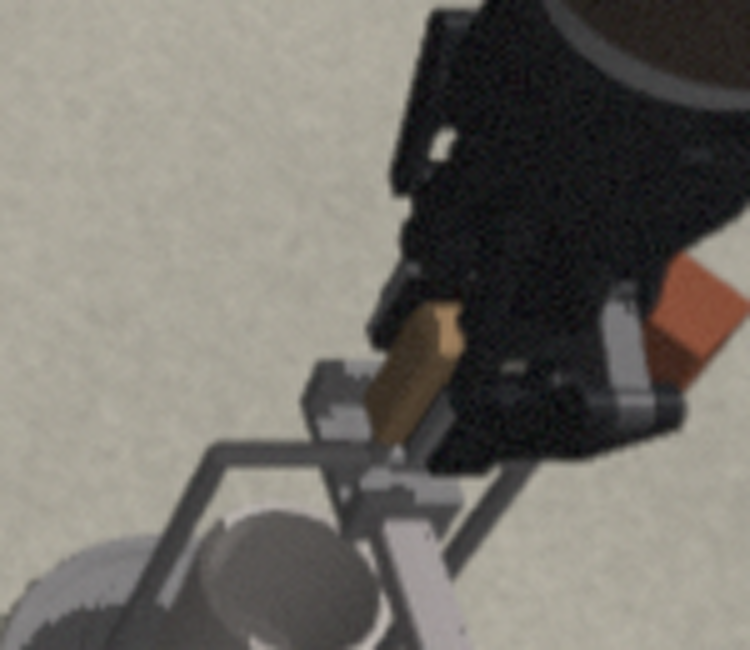

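View pics/w10.png

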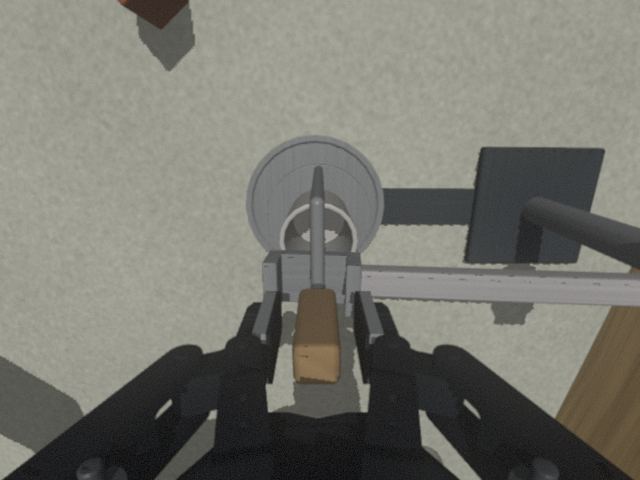

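```bash
python3 -m inch '[-0.1,0,0,-5,0, -0.1,0,0,-15,0, -0.1,0,0,-30,0, -0.1,0,0,-50,0, -0.1,0,0,-75,0, -0.1,0,0,-100,0, -0.1,0,0,-120,0,-0.1,0,0,-130,0]'; python3 -c "
from h import *
c=camera('scene');crop(c,'s11.png',430,220,150,130,5)
go([.4,.2,.43],10)
c=camera('wrist');cv2.imwrite('pics/w11.png',c['pixels'][:,:,::-1])"
```

```text
clock: 15.65
eef_pos: [0.5867, 0.2081, 0.4356]
tool_rot: [0.642, 0.766, 0.002, 0.001]
ft_force: [0.1, 0.4, -0.1]
grip_width: 0.0385
t 15.7 tcp [0.5868 0.2081 0.4365] yaw 10.06 tilt [ 0.006  0.002 -1.   ] F [-0.9 -0.7  2.2] w 0.0385 j [0.34 0.51 0.74 1.8  0.   1.74]
shift mm [  24.6 -185.4    5.3] turn units 0.01
```

View pics/s11.png

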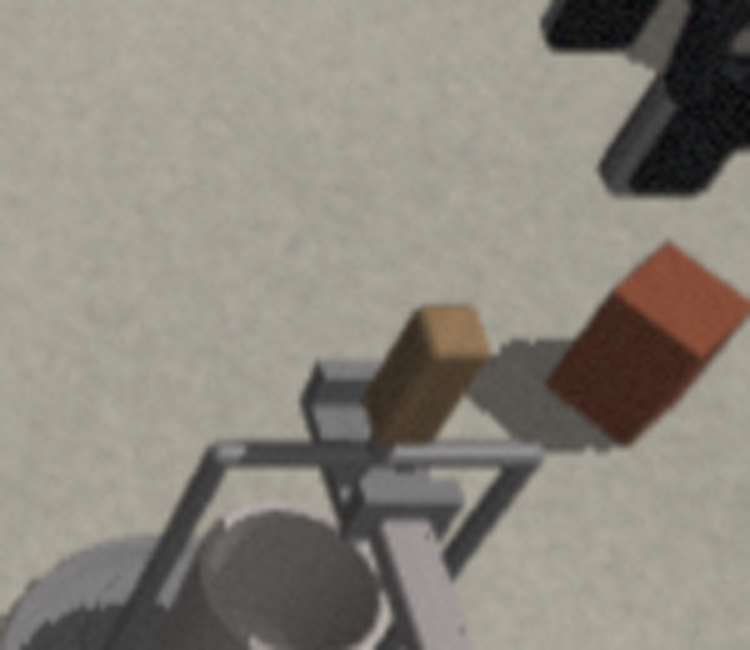

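View pics/w11.png

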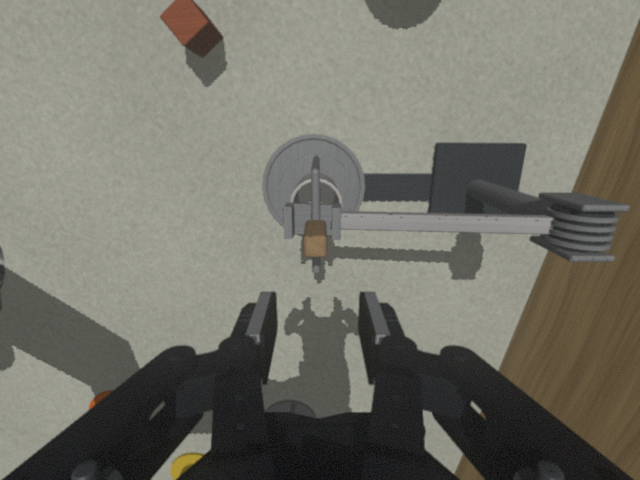

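```bash
python3 -m inch '[-0.1,0,0,0,0,-0.1,0,0,0,0,-0.1,0,0,0,0,-0.1,0,0,0,0,-0.1,0,0,0,0]'|head -1; python3 -c "
from h import *
s=camera('scene');w=camera('wrist');crop(s,'s12.png',430,220,150,130,5);crop(w,'w12.png',270,140,90,150,4);t=camera('top');cv2.imwrite('pics/top12.png',t['pixels'][:,:,::-1])
old=cv2.imread('pics/s11.png').astype(int);new=cv2.imread('pics/s12.png').astype(int);print('moved px',(abs(new-old)[150:]>60).any(2).sum())
a=cv2.imread('pics/scene0.png').astype(int)[265:365,185:260];b=s['pixels'][265:365,185:260,::-1].astype(int);print('bowl diff',(abs(a-b).max(2)>60).mean())"
```

```text
clock: 16.25
moved px 1376
bowl diff 0.19986666666666666
```

View pics/w12.png

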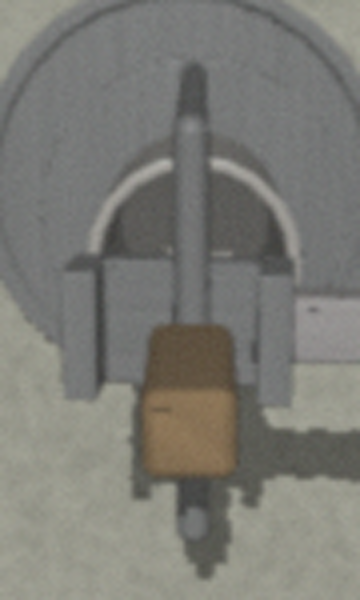

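View pics/s12.png

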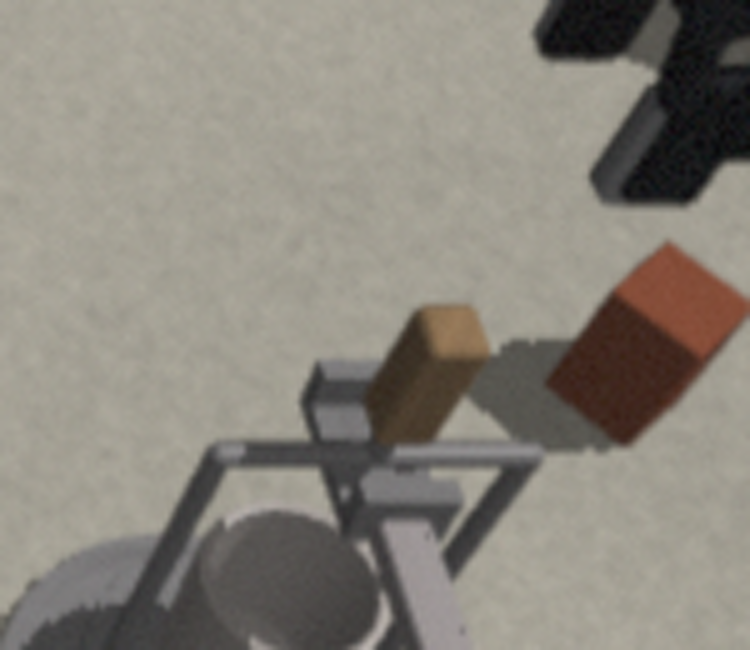

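```bash
python3 -c "
from h import *
s=camera('scene');w=camera('wrist');t=camera('top')
g=tri(s,(521,286.4),w,(317.5,248));print('grip top',g)
lp=tri(s,(430+412/5,220+493/5),w,(270+276/4,140+335/4));print('pivot lip',lp)
for z in(.185,.2):
  a=plane(w,270+80/4,140+330/4,z+.014);b=plane(w,270+276/4,140+335/4,z+.014);print(z,(a+b)/2)
old=cv2.imread('pics/top0.png')
for im in(old,t['pixels'][:,:,::-1]):
  im=im[130:165,405:435].copy();h=cv2.cvtColor(im,cv2.COLOR_BGR2HSV);m=cv2.inRange(h,(8,90,60),(20,255,255));ys,xs=m.nonzero();print('bowl grip px',xs.mean()+405,ys.mean()+130,len(xs))
go([.4,.2,.43],10)"
```

```text
grip top (array([0.58769456, 0.20581255, 0.26763138]), np.float64(0.0022581987147412604))
pivot lip (array([0.60581861, 0.2117744 , 0.21115889]), np.float64(0.0014988616194186617))
0.185 [0.5842086  0.20469189 0.199     ]
0.2 [0.58362742 0.20874349 0.214     ]
bowl grip px 417.2268907563025 145.03361344537814 119
bowl grip px 416.96153846153845 145.53846153846155 130
t 16.55 tcp [0.5865 0.2081 0.4319] yaw 10.06 tilt [ 0. -0. -1.] F [ 0.4  1.3 -0.5] w 0.038 j [ 0.34  0.51  0.73  1.79 -0.    1.74]
shift mm [  24.7 -185.1    1.9] turn units 0.01
```

```bash
python3 -c "
from workcell import order
print(order.job_done())"
```

```text
the job is handed in; nothing more can be done
None
```

The beaker carrier now hangs by its crossbar in the drip arm's seat, and I handed the job in at about 16.6 s. I gripped its wooden stick with the jaws across the bar and brought the window over the seat from beyond the free end. I then followed the arm down about 47 mm and opened the fingers slowly only once the wrist forces had averaged to about zero.

**Last checks:**
- **Position:** the grip's top measured (0.588, 0.206, 0.268), so its centre is about 0.243 m up. The seat was near (0.584, 0.207, 0.195), giving about 4 mm horizontal offset and 48 mm in all.
- **Sink and stillness:** the seat sank about 50 mm. The carrier and arm looked unchanged in two scene pictures taken about 0.6 s apart.
- **Upright:** it looked upright in those pictures; I did not measure the tilt angle.
- **Clearance:** the gripper was about 135 mm above the carrier and touching nothing.
- **Bowl carrier:** its grip was within 0.6 pixel of where it started in the top view.

**Checks that disagreed:**
- **Picture differences:** two crude tests flagged changes. The scene pair showed 1,376 changed pixels, which I put down to the fingers moving. The bowl area showed 20% changed, which I put down to the arm's shadow and cleared with the grip position above.
- **Camera views:** they differed by 2–5 mm in position. The first top-view lip lines put the arm's heading 3–4° lower than the wrist view, so I used the wrist and scene values.
- **Side force:** about 2–3 N built up in the seat before release, and I relieved it with nudges of 0.5–2 mm.

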